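# Park the dried flasks on their cork rings and nest the beaker covers

### The job

Put away the dried glassware on the evaporator bench: stand each of the three boiling flasks upright on the cork ring of its size (small on small, medium on medium, large on large), and nest the small domed beaker cover, upturned as it lies, in the middle of the large upturned one. The flasks are glass: set them down rather than dropping them, and do not knock any over.

Things in the scene. Friction and masses are not known exactly. Their poses are not given: they have to be found in the camera images.
- flask_small_mid (a point): the small of three clear-glass flasks, loose, standing upright on its small flat base: 90 mm tall, a ball body 51 mm in diameter with its centre 22 mm above the base, and a straight round neck 19 mm in diameter up to the top, bare for 44 mm (grip it there). Point on the axis half-way up, 45 mm above the base; z up along the neck. About 60 g.
- ring_small: the small of three plain cork flask rings, fixed to the bench, the holder of the small flask: outer diameter 58 mm, hole 34 mm, 24 mm high. Origin at the centre of its underside on the bench, z up. The small flask's ball rests on the edge of the hole, its flat base then 21 mm above the bench (its half-way point 66.1 mm above this origin).
- flask_medium_mid (a point): the medium of three clear-glass flasks, loose, standing upright on its small flat base: 108 mm tall, a ball body 64 mm in diameter with its centre 28 mm above the base, and a straight round neck 22 mm in diameter up to the top, bare for 50 mm (grip it there). Point on the axis half-way up, 54 mm above the base; z up along the neck. About 90 g.
- ring_medium: the medium of three plain cork flask rings, fixed to the bench, the holder of the medium flask: outer diameter 74 mm, hole 44 mm, 24 mm high. Origin at the centre of its underside on the bench, z up. The medium flask's ball rests on the edge of the hole, its flat base then 20 mm above the bench (its half-way point 73.5 mm above this origin).
- flask_large_mid (a point): the large of three clear-glass flasks, loose, standing upright on its small flat base: 134 mm tall, a ball body 85 mm in diameter with its centre 37 mm above the base, and a straight round neck 26 mm in diameter up to the top, bare for 57 mm (grip it there). Point on the axis half-way up, 67 mm above the base; z up along the neck. About 160 g.
- ring_large: the large of three plain cork flask rings, fixed to the bench, the holder of the large flask: outer diameter 96 mm, hole 60 mm, 24 mm high. Origin at the centre of its underside on the bench, z up. The large flask's ball rests on the edge of the hole, its flat base then 17 mm above the bench (its half-way point 84.2 mm above this origin).
- cover_small_mid (a point): the small of two plain steel domed beaker covers, loose, lying upturned like a bowl (open side up): 56 mm outer diameter, 38 mm deep, wall 3 mm. Its top 16 mm are upright (grip across the outside within the top 9 mm, to clear the large cover's rim when nesting); below it curves in to a flat crown 28 mm across. Point on the axis half-way up, 19 mm below the rim; z up. About 60 g.
- cover_large: the large of the two domed steel covers, loose, about 250 g, lying upturned like a shallow bowl: 86 mm outer diameter, 28 mm deep, wall 3 mm, inner floor 4 mm above the bench. Origin at the centre of its underside on the bench; z up. With the small cover resting in it, the small one's rim is 42 mm and its half-way point 23 mm above this origin.
Mind the look-alikes: they are no part of the job. What is shaped like the part that bears cover_small_mid but black or turquoise is not meant.

How it is judged:
At the end, for the whole second after the job is handed in: Each flask on the ring of its size: axes within 10 mm, height within 6 mm of seated, within 0.15 rad of upright. Small cover upturned in the large one: centres within 10 mm, its mid-point 19 to 28 mm above the large one's underside, tilt under 0.15 rad (large: 0.1). All released, at rest (horizontal distance between flask_small_mid and ring_small below 0.01 m and z of flask_small_mid in the frame of ring_small between 0.0601 and 0.0721 m and angle between each of flask_small_mid, flask_medium_mid, flask_large_mid, cover_small_mid's own z axis and vertical below 0.15 rad and linear speed of each of flask_small, flask_medium, flask_large, cover_small, cover_large below 0.02 m/s and horizontal distance between flask_medium_mid and ring_medium below 0.01 m and z of flask_medium_mid in the frame of ring_medium between 0.0675 and 0.0795 m and horizontal distance between flask_large_mid and ring_large below 0.01 m and z of flask_large_mid in the frame of ring_large between 0.0782 and 0.0902 m and horizontal distance between cover_small_mid and cover_large below 0.01 m and z of cover_small_mid in the frame of cover_large between 0.019 and 0.028 m and angle between cover_large's own z axis and vertical below 0.1 rad); the robot touches nothing.
It fails at once if a flask is knocked over (tilted over 0.8 rad) (angle between any of flask_small_mid, flask_medium_mid, flask_large_mid's own z axis and vertical above 0.8 rad).
It fails at once if a flask is dropped (falls free at over 0.7 m/s, some 25 mm) ((linear speed of flask_small above 0.7 m/s and contact force between flask_small and anything else below 0.1 N) or (linear speed of flask_medium above 0.7 m/s and contact force between flask_medium and anything else below 0.1 N) or (linear speed of flask_large above 0.7 m/s and contact force between flask_large and anything else below 0.1 N)).
It also fails if it takes over 120 s, if anything falls off the work surface, if the arm or the gripper's body presses on something with over 40 N, if the wrist force passes 120 N, or if a joint passes its speed limit or range.

### The arm

A 7-joint arm with a two-finger parallel gripper is mounted at the origin on the work surface. World frame = base frame: x ahead of the robot, y to its left, z up, the work surface at z = 0. Lengths are in m, angles in rad, forces in N, time in s.
With the tool pointing down it reaches from about 0.425 to 0.95 m from the base axis. Payload 16.7 kg.
Tool frame: the origin (TCP) lies at the very end of the fingers, on their centre line; the grasp point (between the pads) lies 19 mm behind it; z points along the fingers, y is the line along which they close (so a half turn about z gives the same grasp; the last joint's range is limited). The gripper opens to 94 mm and grips with 3 to 60 N. Pads are 16 mm wide; open, the fingers measure 119 mm over their backs; the gripper's body (75 mm by 177 mm) begins 78 mm behind the grasp point.
Start: joints at [-1.315, 0.426, 0.074, 1.606, -0.034, 1.111, -0.067], TCP at [0.266, 0.62, 0.205] pointing down, gripper open.
Joint ranges: [-2.85, 2.85], [-0.5, 2.14], [-1.23, 1.37], [0.21, 2.46], [-1.02, 4.16], [0.16, 2.05], [-2.73, 2.73]. Speed limits (rad/s): [1.89, 1.89, 2.39, 2.39, 3.01, 3.01, 3.01].

### API

Orientations are given as [roll, pitch, yaw] about the fixed x, y, z axes, in that order (R = Rz(yaw) Ry(pitch) Rx(roll)).
In Python, from bench import ctrl, get_image, job gives the robot as it stands.
- The arm moves only by the tool carry_out, never from a script. Its argument "increments" is a list that holds one entry, the list of rows, each a list of 7 numbers: the opening, from 0 (shut) to 1 (fully open), then the shift along the tool's x, y, z in m, then the turn, a rotation vector about the tool's x, y, z in rad. A call has 1 to 20 rows; each row shifts and turns the commanded pose from where the row before left it, along the tool's axes as they then stand; what a row does not reach is not made up. A row lasts 1/10 s, in which the tool goes at most 50 mm and 8.59 degrees, less where a joint would pass 70% of its speed; a pose out of reach is approached as far as the arm can. A call is refused whole if a number of a shift passes 0.05 or a number of a turn 0.15, either way. A call with a gripper value outside its range is refused whole. The fingers move at their own pace and stop on an object; "newtons" is the grip in N (left out, the last holds). Time passes only in rows, so rows that do not move let the fingers close. It gives the time, the measured TCP pose, the force, the opening and the grip force at its end, in the units of the state.
- ctrl.read_state(): the state, without advancing time (a new reading comes with each control period).
- get_image(name): name is "side" or "top"; returns a dict with "img" (420x560x3 uint8, blue, green, red), "range_z" (420x560 float32, m along the optical axis (not along the pixel's ray), 0 where there is no reading), "camera_matrix" (3x3 intrinsics, pixels), "position" and "rotation" of the camera in the world. Camera axes: x right, y down, z forward; pixel columns grow to the right and rows downward; lengths in m; the calibration is good to about 2 mm. A picture is of the moment at which its call begins.
- job.job_done(): hands the job in; it is judged then, once.
The state is a dict: "time_s": time; "qpos": joint angles; "dq": joint speeds; "joint_efforts": joint torques, N m; "tcp_pos": TCP position; "orientation": TCP orientation; "ft_force": force on the tool from outside, world axes, zero at the start; "wrist_torque": the same for the moment, N m; "finger_gap": finger opening in m; "finger_force": force on a finger pad.
Only numpy, scipy, OpenCV 4.12 (cv2) and the standard library are available. Lean on these libraries where they do the work, as an engineer would, in place of code of your own. Each camera call takes 0.05 s, during which the arm holds its last target. There are 200 camera calls.

## Working session

There is one attempt and no reset: what is moved stays moved. The work goes in short steps, Python scripts to look and compute and a tool call to move; the robot and the scene stay as the last step left them, time stands still between calls to the robot, and variables do not carry over. Pictures are saved under pics/ and viewed, at most 14 in all, crops included, and the job is handed in when it is done.

Besides the shell and the picture viewer there is one more tool, called as name(argument=value, ...) on one line, values as JSON. carry_out: Moves the arm, as the interface text tells. Its arguments: {"type":"object","properties":{"increments":{"type":"array"},"newtons":{"type":"number"}},"required":["increments"]}

```bash
mkdir -p pics; cat > h.py <<'E'
import numpy as np, cv2
from bench import ctrl, get_image, job
def cloud(d):
    K=d["camera_matrix"];z=d["range_z"];v,u=np.mgrid[:z.shape[0],:z.shape[1]]
    p=np.stack([(u-K[0][2])/K[0][0]*z,(v-K[1][2])/K[1][1]*z,z],-1)
    return p@np.array(d["rotation"]).T+np.array(d["position"])
def ray(d,u,v,h):
    K=np.array(d["camera_matrix"]);r=np.array(d["rotation"])@np.linalg.solve(K,[u,v,1.]);p=np.array(d["position"])
    return p+r*(h-p[2])/r[2]
def pix(d,P):
    q=np.array(d["camera_matrix"])@(np.array(d["rotation"]).T@(np.array(P)-d["position"]));return q[:2]/q[2]
E
python3 - <<'E'
from h import *
s=ctrl.read_state();print(s)
for n in("top","side"):
    d=get_image(n);np.save(n+'0.npy',d,allow_pickle=True)
    cv2.imwrite(f'pics/{n}0.png',d["img"]);print(n,d["camera_matrix"],d["position"],d["rotation"])
E
```

```text
{'time_s': 0.0, 'qpos': array([-1.31551396,  0.42675365,  0.07386495,  1.60658448, -0.03411737,
        1.11081112, -0.06712462]), 'dq': array([-0.00111989,  0.00127375, -0.00073733,  0.00068916, -0.00093236,
        0.00226582, -0.00270909]), 'joint_efforts': array([-1.14717395e-04, -9.35820651e+01,  3.66631687e+00, -4.54177022e+01,
       -4.88057022e-02,  2.03004404e-02,  9.38265998e-05]), 'tcp_pos': array([0.26568815, 0.62003997, 0.20477154]), 'orientation': array([-3.14029899e+00,  8.76029916e-05,  2.73673422e+00]), 'ft_force': array([-0.39653524, -0.26925989, -0.06526904]), 'wrist_torque': array([-0.00601156, -0.00922908, -0.0029603 ]), 'finger_force': 0.0, 'finger_gap': 0.09406613949836046}
top [[406.02176306   0.         281.40281383]
 [  0.         406.02176306 212.03473552]
 [  0.           0.           1.        ]] [ 0.40239612 -0.00778671  0.88748358] [-2.99125802  0.00458878 -1.56906957]
side [[436.02786398   0.         278.68629008]
 [  0.         436.02786398 212.79483011]
 [  0.           0.           1.        ]] [0.03639769 0.50285722 0.54814211] [-2.15444515  0.00485651 -2.36802689]
```

View pics/top0.png

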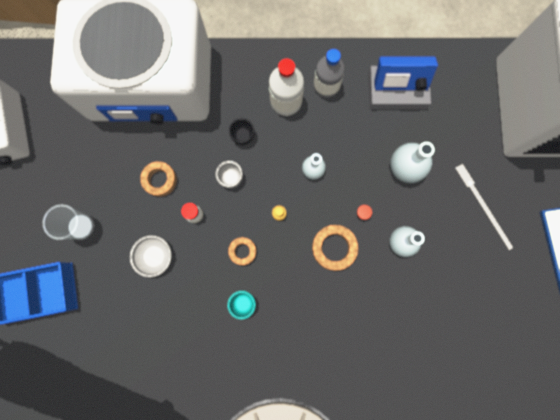

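View pics/side0.png

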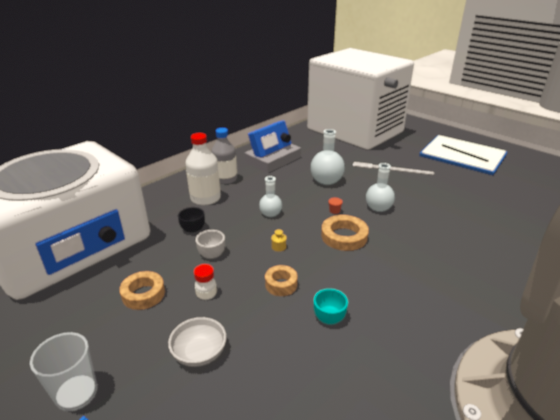

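The top view shows the rings at (242,251) small, (157,179) medium and (335,248) large. The flasks are at (314,167), (407,241) and (411,162), the grey small cover at (229,175) and the large cover at (151,257). The black and turquoise cups are decoys. The side view agrees.

```bash
cat > h.py <<'E'
import numpy as np, cv2
from scipy.spatial.transform import Rotation as R
from bench import ctrl, get_image, job
def grab(n):
    d=get_image(n);d["K"]=np.array(d["camera_matrix"]);d["R"]=R.from_euler('xyz',d["rotation"]).as_matrix();d["p"]=np.array(d["position"]);return d
def ray(d,uv,h):
    uv=np.atleast_2d(uv);r=np.c_[uv,np.ones(len(uv))]@np.linalg.inv(d["K"]).T@d["R"].T
    return d["p"]+r*((h-d["p"][2])/r[:,2])[:,None]
def pix(d,P):
    q=(np.atleast_2d(P)-d["p"])@d["R"]@d["K"].T;return q[:,:2]/q[:,2:]
def cloud(d):
    z=d["range_z"];v,u=np.mgrid[:z.shape[0],:z.shape[1]]
    q=np.stack([u*z,v*z,z],-1)@np.linalg.inv(d["K"]).T
    return q@d["R"].T+d["p"]
E
python3 - <<'E'
from h import *
T=grab("top");S=grab("side")
np.set_printoptions(precision=4,suppress=True)
for n,d in(("top",T),("side",S)):
    P=cloud(d);hsv=cv2.cvtColor(d["img"],cv2.COLOR_BGR2HSV)
    ok=d["range_z"]>0
    print(n,"bench z",np.median(P[ok&(hsv[...,2]<50)][:,2]))
    m=((hsv[...,0]<20)&(hsv[...,0]>5)&(hsv[...,1]>110)&(hsv[...,2]>80)).astype(np.uint8)
    k,L,st,c=cv2.connectedComponentsWithStats(m)
    for i in range(1,k):
        if st[i,4]>150:
            q=P[(L==i)&ok&(abs(P[...,2]-.024)<.005)]
            if len(q)>20:
                (cx,cy),r=cv2.minEnclosingCircle(q[:,:2].astype(np.float32));print(' ring',c[i],cx,cy,2*r,np.median(q[:,2]))
    if n=="top": G={'covS':(229,175,.038),'covL':(151,257,.028),'fS':(314,167,.09),'fM':(407,241,.108),'fL':(411,162,.134)}
    for g,(u,v,h) in G.items():
        w=ray(T,[u,v],.02)[0]
        s=ok&(np.hypot(P[...,0]-w[0],P[...,1]-w[1])<.075)
        q=P[s&(P[...,2]>h-.006)&(P[...,2]<h+.006)]
        if len(q)>3:
            (cx,cy),r=cv2.minEnclosingCircle(q[:,:2].astype(np.float32));print(' ',g,len(q),cx,cy,2*r,q[:,2].max())
        else:print(' ',g,'none',P[s][:,2].max())
t=T["img"]
cv2.imwrite('pics/c.png',cv2.resize(t[130:290,120:450],None,fx=2.4,fy=2.4,interpolation=cv2.INTER_CUBIC))
E
```

```text
top bench z 0.019429048894316514
 ring [157.8407 178.531 ] 0.6083356142044067 0.2681099474430084 0.07543064653873444 0.023850443907873664
 ring [334.6492 247.4331] 0.45743247866630554 -0.11795352399349213 0.09602510929107666 0.023482151104868287
 ring [241.7126 250.7056] 0.44942617416381836 0.08053670078516006 0.05769304186105728 0.023465077591820704
  covS 151 0.6376837491989136 0.10377591848373413 0.10439109057188034 0.04207992923789505
  covL 253 0.4377952814102173 0.2736366093158722 0.08595319837331772 0.031160839054574008
  fS 93 0.6319273710250854 -0.07381671667098999 0.022260451689362526 0.09363685270911881
  fM 129 0.4700736701488495 -0.2648567855358124 0.0252720657736063 0.11127868267421925
  fL 178 0.6382318139076233 -0.28160181641578674 0.02987436205148697 0.13749539424818413
side bench z -0.11143561699790738
 ring [344.4768 232.0391] 0.4555598795413971 -0.11790243536233902 0.09771320223808289 0.024387444083912357
 ring [280.855  280.0825] 0.4473613500595093 0.07977672666311264 0.05938481166958809 0.024195305192247107
 ring [141.894  289.7581] 0.6064463257789612 0.268059104681015 0.0768565759062767 0.024092542249788795
  covS 240 0.6361503601074219 0.10436828434467316 0.10734323412179947 0.040473147933388076
  covL 560 0.43753311038017273 0.27185624837875366 0.088351309299469 0.030404921745090685
  fS 59 0.6316593289375305 -0.07428339868783951 0.024271570146083832 0.092658858043351
  fM 71 0.4689265489578247 -0.26465699076652527 0.028997614979743958 0.11095325336472223
  fL 71 0.6379891037940979 -0.2828158438205719 0.03233557194471359 0.1364477947703328
```

View pics/c.png

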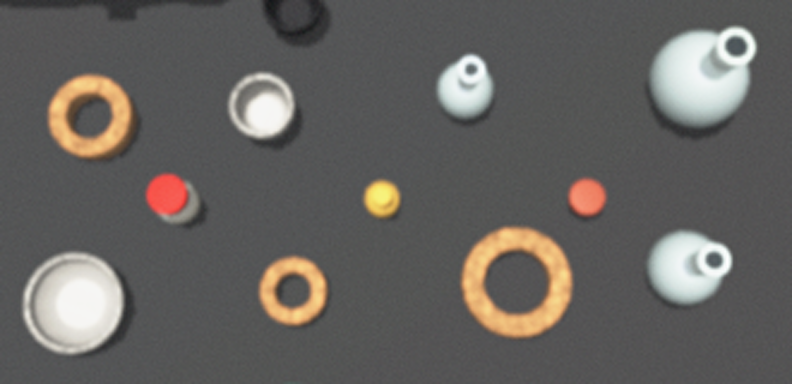

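```bash
python3 - <<'E'
from h import *
np.set_printoptions(precision=3,suppress=True)
T=grab("top");S=grab("side")
for d in(T,S):
    P=cloud(d);hsv=cv2.cvtColor(d["img"],cv2.COLOR_BGR2HSV)
    q=P[(d["range_z"]>0)&(hsv[...,2]>95)&(np.hypot(P[...,0]-.595,P[...,1]-.107)<.07)&(abs(P[...,2]-.038)<.005)]
    (cx,cy),r=cv2.minEnclosingCircle(q[:,:2].astype(np.float32));print('covS',len(q),cx,cy,2*r)
P=np.concatenate([cloud(d)[d["range_z"]>0] for d in(T,S)])
P=P[(P[:,2]>.012)&(P[:,2]<.5)&(P[:,0]>.2)&(P[:,0]<.9)&(abs(P[:,1])<.5)]
g=np.zeros((140,200),np.uint8);h=np.zeros((140,200))
i=((P[:,0]-.2)/.005).astype(int);j=((P[:,1]+.5)/.005).astype(int)
np.maximum.at(h,(i,j),P[:,2]);g=(h>0).astype(np.uint8)
k,L,st,c=cv2.connectedComponentsWithStats(g)
for a in range(1,k):
    if st[a,4]>8: print('x',.2+.005*st[a,1],.2+.005*(st[a,1]+st[a,3]),'y',-.5+.005*st[a,0],-.5+.005*(st[a,0]+st[a,2]),'h',h[L==a].max())
E
```

```text
covS 131 0.6140282154083252 0.10944658517837524 0.05646499991416931
covS 186 0.6119740605354309 0.10715660452842712 0.06082024425268173
x 0.305 0.37 y 0.04500000000000004 0.10999999999999999 h 0.0412529778872317
x 0.31 0.42500000000000004 y 0.43000000000000005 0.5 h 0.05373274845399656
x 0.39 0.48000000000000004 y 0.22499999999999998 0.32000000000000006 h 0.03230321450508378
x 0.405 0.505 y -0.16999999999999998 -0.065 h 0.028064127334673228
x 0.41500000000000004 0.48000000000000004 y 0.050000000000000044 0.10999999999999999 h 0.02787997759850025
x 0.43500000000000005 0.505 y -0.295 -0.22999999999999998 h 0.11090610046006716
x 0.465 0.54 y 0.4 0.475 h 0.08840285754558086
x 0.515 0.55 y -0.2 -0.15999999999999998 h 0.03195544420815577
x 0.51 0.55 y -0.015000000000000013 0.020000000000000018 h 0.0406621492571162
x 0.51 0.55 y 0.16500000000000004 0.20999999999999996 h 0.06003183610732499
x 0.565 0.645 y 0.22999999999999998 0.30500000000000005 h 0.028929389376961656
x 0.5800000000000001 0.645 y 0.07999999999999996 0.14 h 0.0408533814881793
x 0.5900000000000001 0.6799999999999999 y -0.32 -0.235 h 0.13761408314554202
x 0.6000000000000001 0.655 y -0.09999999999999998 -0.044999999999999984 h 0.09399185607469773
x 0.66 0.895 y -0.5 -0.49 h 0.219946660071888
x 0.6799999999999999 0.74 y 0.05500000000000005 0.11499999999999999 h 0.04119000427920183
x 0.71 0.9000000000000001 y 0.15500000000000003 0.44000000000000006 h 0.18017594673374304
x 0.7550000000000001 0.825 y -0.04999999999999999 0.025000000000000022 h 0.16357583264930076
x 0.77 0.8700000000000001 y -0.33999999999999997 -0.2 h 0.09970641040607786
x 0.7949999999999999 0.8600000000000001 y -0.14 -0.07500000000000001 h 0.13797482031222819
```

carry_out(increments=[[[1,0,0,-0.005,0,0,-0.101],[1,0,0,-0.005,0,0,-0.101],[1,0,0,-0.005,0,0,-0.101],[1,0,0,-0.005,0,0,-0.101],[1,-0.0231,-0.0341,0,0,0,0],[1,-0.0231,-0.0341,0,0,0,0],[1,-0.0231,-0.0341,0,0,0,0],[1,-0.0231,-0.0341,0,0,0,0],[1,-0.0231,-0.0341,0,0,0,0],[1,-0.0231,-0.0341,0,0,0,0],[1,-0.0231,-0.0341,0,0,0,0],[1,-0.0231,-0.0341,0,0,0,0],[1,-0.0231,-0.0341,0,0,0,0],[1,-0.0231,-0.0341,0,0,0,0],[1,-0.0231,-0.0341,0,0,0,0],[1,-0.0231,-0.0341,0,0,0,0],[1,-0.0231,-0.0341,0,0,0,0],[1,-0.0231,-0.0341,0,0,0,0],[1,-0.0231,-0.0341,0,0,0,0],[1,0,0,0,0,0,0]]], newtons=15)

```text
time_s: 2.3
tcp_pos: [0.6142, 0.1026, 0.2255]
orientation: [-3.139, 0.001, 3.134]
ft_force: [-0.2, 0.1, 0.3]
finger_gap: 0.094
finger_force: 0.0
```

carry_out(increments=[[[1,0.001,0.006,0.02,0,0,0],[1,0,0,0.03,0,0,0],[1,0,0,0.03,0,0,0],[1,0,0,0.03,0,0,0],[1,0,0,0.03,0,0,0],[1,0,0,0.02,0,0,0],[1,0,0,0.015,0,0,0],[1,0,0,0.01,0,0,0],[1,0,0,0,0,0,0],[1,0,0,0,0,0,0]]])

```text
time_s: 3.3
tcp_pos: [0.6113, 0.1147, 0.0411]
orientation: [3.141, 0.001, 3.141]
ft_force: [1.0, -0.9, 0.1]
finger_gap: 0.0938
finger_force: 0.0
```

carry_out(increments=[[[1,-0.002,-0.006,0.005,0,0,0],[1,0,0,0.005,0,0,0],[1,0,0,0,0,0,0],[1,0,0,0,0,0,0],[0,0,0,0,0,0,0],[0,0,0,0,0,0,0],[0,0,0,0,0,0,0],[0,0,0,0,0,0,0],[0,0,0,0,0,0,0],[0,0,0,0,0,0,0],[0,0,0,0,0,0,0],[0,0,0,0,0,0,0]]])

```text
time_s: 4.5
tcp_pos: [0.6129, 0.1087, 0.0305]
orientation: [3.141, 0.0, 3.141]
ft_force: [-0.2, 1.0, 1.5]
finger_gap: 0.0556
finger_force: 15.0
```

carry_out(increments=[[[0,0,0,-0.01,0,0,0],[0,0,0,-0.02,0,0,0],[0,0,0,-0.035,0,0,0],[0,0,0,-0.035,0,0,0],[0,0.01,0.01,0,0,0,0],[0,0.025,0.023,0,0,0,0],[0,0.025,0.023,0,0,0,0],[0,0.025,0.023,0,0,0,0],[0,0.025,0.023,0,0,0,0],[0,0.025,0.023,0,0,0,0],[0,0.025,0.023,0,0,0,0],[0,0.015,0.016,0,0,0,0],[0,0,0,0,0,0,0],[0,0,0,0,0,0,0],[0,0,0,0,0,0,0],[0,0,0,0,0,0,0],[0,0,0,0,0,0,0]]])

```text
time_s: 6.2
tcp_pos: [0.4385, 0.2721, 0.1304]
orientation: [-3.141, -0.0, 3.14]
ft_force: [0.7, 0.6, -0.7]
finger_gap: 0.0554
finger_force: 15.0
```

```bash
python3 - <<'E'
from h import *
T=grab("top");S=grab("side")
for d in(T,S):
    P=cloud(d);hsv=cv2.cvtColor(d["img"],cv2.COLOR_BGR2HSV)
    q=P[(d["range_z"]>0)&(np.hypot(P[...,0]-.4377,P[...,1]-.2727)<.06)&(abs(P[...,2]-.138)<.005)]
    print(len(q))
cv2.imwrite('pics/s1.png',S["img"]);print(ctrl.read_state()["tcp_pos"])
E
```

```text
0
422
[0.43828135 0.27238769 0.13040183]
```

View pics/s1.png

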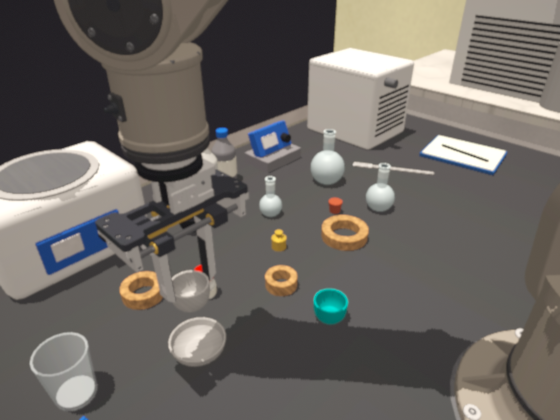

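The cover hangs level at (190,291), just above the large cover at (198,342).

carry_out(increments=[[[0,0,0,0.025,0,0,0],[0,0,0,0.025,0,0,0],[0,0,0,0.02,0,0,0],[0,0,0,0.013,0,0,0],[0,0,0,0.007,0,0,0],[0,0,0,0.003,0,0,0],[0,0,0,0.002,0,0,0],[0,0,0,0,0,0,0],[0,0,0,0,0,0,0],[0,0,0,0,0,0,0]]])

```text
time_s: 7.3
tcp_pos: [0.4383, 0.2729, 0.0359]
orientation: [3.141, 0.001, 3.141]
ft_force: [-0.1, 1.1, -0.7]
finger_gap: 0.0561
finger_force: 15.0
```

carry_out(increments=[[[0,0,0,0.001,0,0,0],[0,0,0,0,0,0,0],[1,0,0,0,0,0,0],[1,0,0,0,0,0,0],[1,0,0,0,0,0,0],[1,0,0,0,0,0,0],[1,0,0,0,0,0,0],[1,0,0,-0.02,0,0,0],[1,0,0,-0.03,0,0,0],[1,0,0,-0.04,0,0,0],[1,0,0,-0.04,0,0,0],[1,0,0,-0.04,0,0,0],[1,0,0,-0.035,0,0,0],[1,0,0,0,0,0,0]]])

```text
time_s: 8.7
tcp_pos: [0.4398, 0.274, 0.244]
orientation: [3.137, 0.005, 3.141]
ft_force: [0.1, -0.4, -0.5]
finger_gap: 0.0939
finger_force: 0.0
```

carry_out(increments=[[[1,-0.0162,-0.0289,0,0,0,0],[1,-0.0162,-0.0289,0,0,0,0],[1,-0.0162,-0.0289,0,0,0,0],[1,-0.0162,-0.0289,0,0,0,0],[1,-0.0162,-0.0289,0,0,0,0],[1,-0.0162,-0.0289,0,0,0,0],[1,-0.0162,-0.0289,0,0,0,0],[1,-0.0162,-0.0289,0,0,0,0],[1,-0.0162,-0.0289,0,0,0,0],[1,-0.0162,-0.0289,0,0,0,0],[1,-0.0162,-0.0289,0,0,0,0],[1,-0.0162,-0.0289,0,0,0,0],[1,0,0,0,0,0,0],[1,0,0,0,0,0,0],[1,0,0,0,0,0,0],[1,0,0,0,0,0,0],[1,0,0,0,0,0,0]]])

```text
time_s: 10.4
tcp_pos: [0.632, -0.0733, 0.2396]
orientation: [3.141, 0.0, -3.141]
ft_force: [-0.0, -1.1, 0.1]
finger_gap: 0.0941
finger_force: 0.0
```

```bash
python3 - <<'E'
from h import *
S=grab("side");T=grab("top")
for d in (T,S):
    P=cloud(d);ok=d["range_z"]>0
    for n,x,y,h in(('covS',.4377,.2727,.042),('covL',.4377,.2727,.028)):
        q=P[ok&(np.hypot(P[...,0]-x,P[...,1]-y)<(.06 if h<.03 else .035))&(abs(P[...,2]-h)<(.003 if h<.03 else .005))]
        if len(q)>5: print(n,len(q),cv2.minEnclosingCircle(q[:,:2].astype(np.float32)),np.median(q[:,2]))
cv2.imwrite('pics/s2.png',S["img"])
E
```

```text
covS 143 ((0.43943968415260315, 0.2724108099937439), 0.02816612459719181) 0.04141617526240182
covL 244 ((0.43796440958976746, 0.2733508050441742), 0.04315539821982384) 0.027639743210347567
covS 329 ((0.43839195370674133, 0.2723860740661621), 0.029019350185990334) 0.04133395055462408
covL 526 ((0.43746379017829895, 0.27302250266075134), 0.04367693513631821) 0.027859037869922
```

View pics/s2.png

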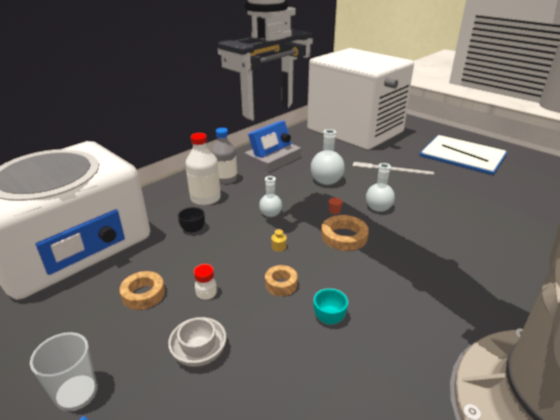

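The covers are nested at (197,337), centres within 2 mm. The gripper is now above the small flask at (270,200).

carry_out(increments=[[[1,0,-0.001,0.02,0,0,0],[1,0,0,0.035,0,0,0],[1,0,0,0.035,0,0,0],[1,0,0,0.035,0,0,0],[1,0,0,0.03,0,0,0],[1,0,0,0.02,0,0,0],[1,0,0,0.01,0,0,0],[1,0,0,0,0,0,0],[1,0,0,0,0,0,0],[1,0,0,0,0,0,0],[0,0,0,0,0,0,0],[0,0,0,0,0,0,0],[0,0,0,0,0,0,0],[0,0,0,0,0,0,0],[0,0,0,0,0,0,0],[0,0,0,0,0,0,0],[0,0,0,0,0,0,0],[0,0,0,0,0,0,0],[0,0,0,0,0,0,0],[0,0,0,0,0,0,0]]], newtons=15)

```text
time_s: 12.5
tcp_pos: [0.6321, -0.0752, 0.0544]
orientation: [3.142, -0.0, 3.141]
ft_force: [1.0, -0.7, -1.2]
finger_gap: 0.0189
finger_force: 15.0
```

carry_out(increments=[[[0,0,0,-0.01,0,0,0],[0,0,0,-0.025,0,0,0],[0,0,0,-0.035,0,0,0],[0,0,0,-0.02,0,0,0],[0,0.01,0.008,0,0,0,0],[0,0.023,0.0194,0,0,0,0],[0,0.023,0.0194,0,0,0,0],[0,0.023,0.0194,0,0,0,0],[0,0.023,0.0194,0,0,0,0],[0,0.023,0.0194,0,0,0,0],[0,0.023,0.0194,0,0,0,0],[0,0.023,0.0194,0,0,0,0],[0,0.0126,0.0114,0,0,0,0],[0,0,0,0,0,0,0],[0,0,0,0,0,0,0],[0,0,0,0,0,0,0],[0,0,0,0,0,0,0]]])

```text
time_s: 14.2
tcp_pos: [0.449, 0.0796, 0.1444]
orientation: [-3.141, -0.0, 3.14]
ft_force: [0.4, 0.5, -1.9]
finger_gap: 0.0185
finger_force: 15.0
```

carry_out(increments=[[[0,0,0,0.02,0,0,0],[0,0,0,0.02,0,0,0],[0,0,0,0.015,0,0,0],[0,0,0,0.008,0,0,0],[0,0,0,0.003,0,0,0],[0,0,0,0.0015,0,0,0],[0,0,0,0.001,0,0,0],[0,0,0,0,0,0,0],[0,0,0,0,0,0,0],[0,0,0,0,0,0,0]]])

```text
time_s: 15.2
tcp_pos: [0.4489, 0.0803, 0.0763]
orientation: [3.141, 0.0, 3.141]
ft_force: [0.3, 0.7, 0.2]
finger_gap: 0.0185
finger_force: 15.0
```

carry_out(increments=[[[0,0,0,0.001,0,0,0],[0,0,0,0,0,0,0],[1,0,0,0,0,0,0],[1,0,0,0,0,0,0],[1,0,0,0,0,0,0],[1,0,0,0,0,0,0],[1,0,0,0,0,0,0],[1,0,0,-0.02,0,0,0],[1,0,0,-0.035,0,0,0],[1,0,0,-0.04,0,0,0],[1,0,0,-0.04,0,0,0],[1,0,0,-0.035,0,0,0],[1,0,0,0,0,0,0]]])

```text
time_s: 16.5
tcp_pos: [0.4507, 0.0807, 0.2491]
orientation: [3.138, 0.006, 3.141]
ft_force: [0.7, -1.6, -0.6]
finger_gap: 0.0939
finger_force: 0.0
```

carry_out(increments=[[[1,-0.0158,-0.0302,0,0,0,0],[1,-0.0158,-0.0302,0,0,0,0],[1,-0.0158,-0.0302,0,0,0,0],[1,-0.0158,-0.0302,0,0,0,0],[1,-0.0158,-0.0302,0,0,0,0],[1,-0.0158,-0.0302,0,0,0,0],[1,-0.0158,-0.0302,0,0,0,0],[1,-0.0158,-0.0302,0,0,0,0],[1,-0.0158,-0.0302,0,0,0,0],[1,-0.0158,-0.0302,0,0,0,0],[1,-0.0158,-0.0302,0,0,0,0],[1,-0.0158,-0.0302,0,0,0,0],[1,0,0,0,0,0,0],[1,0,0,0,0,0,0],[1,0,0,0,0,0,0],[1,0,0,0,0,0,0],[1,0,0,0,0,0,0]]])

```text
time_s: 18.2
tcp_pos: [0.638, -0.2815, 0.2452]
orientation: [3.141, 0.0, -3.141]
ft_force: [-0.1, 0.2, 0.3]
finger_gap: 0.0941
finger_force: 0.0
```

```bash
python3 - <<'E'
from h import *
for n in("top","side"):
    d=grab(n);P=cloud(d);ok=d["range_z"]>0
    for f,x,y,h in(('fS',.4485,.08,.111),('fM',.4695,-.265,.108),('fL',.638,-.282,.134)):
        q=P[ok&(np.hypot(P[...,0]-x,P[...,1]-y)<.03)&(abs(P[...,2]-h)<.006)]
        if len(q)>5: print(f,len(q),cv2.minEnclosingCircle(q[:,:2].astype(np.float32)),q[:,2].max())
E
```

```text
fS 101 ((0.45141440629959106, 0.08052738755941391), 0.010858625173568726) 0.11288458586507233
fM 132 ((0.46958866715431213, -0.26487740874290466), 0.012418221682310104) 0.11119759482496017
fL 177 ((0.6388380527496338, -0.28207895159721375), 0.014843165874481201) 0.13759577333395767
fS 101 ((0.44960299134254456, 0.07973746210336685), 0.011556001380085945) 0.11357772400787058
fM 72 ((0.4696258008480072, -0.2639228403568268), 0.014230124652385712) 0.11113740128399058
fL 69 ((0.6389742493629456, -0.28288912773132324), 0.015878403559327126) 0.1366608414471644
```

carry_out(increments=[[[1,0,0,0.02,0,0,0],[1,0,0,0.035,0,0,0],[1,0,0,0.035,0,0,0],[1,0,0,0.035,0,0,0],[1,0,0,0.02,0,0,0],[1,0,0,0.012,0,0,0],[1,0,0,0,0,0,0],[1,0,0,0,0,0,0],[1,0,0,0,0,0,0],[0,0,0,0,0,0,0],[0,0,0,0,0,0,0],[0,0,0,0,0,0,0],[0,0,0,0,0,0,0],[0,0,0,0,0,0,0],[0,0,0,0,0,0,0],[0,0,0,0,0,0,0],[0,0,0,0,0,0,0],[0,0,0,0,0,0,0],[0,0,0,0,0,0,0]]], newtons=20)

```text
time_s: 20.2
tcp_pos: [0.638, -0.2824, 0.0879]
orientation: [-3.142, -0.0, 3.141]
ft_force: [0.3, -0.0, -0.2]
finger_gap: 0.026
finger_force: 20.0
```

carry_out(increments=[[[0,0,0,-0.01,0,0,0],[0,0,0,-0.025,0,0,0],[0,0,0,-0.03,0,0,0],[0,0,0,-0.015,0,0,0],[0,0.01,0.009,0,0,0,0],[0,0.0225,0.0205,0,0,0,0],[0,0.0225,0.0205,0,0,0,0],[0,0.0225,0.0205,0,0,0,0],[0,0.0225,0.0205,0,0,0,0],[0,0.0225,0.0205,0,0,0,0],[0,0.0225,0.0205,0,0,0,0],[0,0.0225,0.0205,0,0,0,0],[0,0.014,0.012,0,0,0,0],[0,0,0,0,0,0,0],[0,0,0,0,0,0,0],[0,0,0,0,0,0,0],[0,0,0,0,0,0,0]]])

```text
time_s: 21.9
tcp_pos: [0.457, -0.1184, 0.1679]
orientation: [-3.141, -0.0, 3.14]
ft_force: [0.0, 0.4, -1.8]
finger_gap: 0.0261
finger_force: 20.0
```

carry_out(increments=[[[0,0,0,0.02,0,0,0],[0,0,0,0.018,0,0,0],[0,0,0,0.012,0,0,0],[0,0,0,0.007,0,0,0],[0,0,0,0.003,0,0,0],[0,0,0,0.0015,0,0,0],[0,0,0,0.001,0,0,0],[0,0,0,0.0007,0,0,0],[0,0,0,0,0,0,0],[0,0,0,0,0,0,0],[0,0,0,0,0,0,0],[1,0,0,0,0,0,0],[1,0,0,0,0,0,0],[1,0,0,0,0,0,0],[1,0,0,0,0,0,0],[1,0,0,0,0,0,0]]])

```text
time_s: 23.5
tcp_pos: [0.4566, -0.1177, 0.1048]
orientation: [3.142, -0.0, 3.141]
ft_force: [1.0, 0.5, -0.4]
finger_gap: 0.0622
finger_force: 0.0
```

carry_out(increments=[[[1,0,0,0,0,0,0],[1,0,0,0,0,0,0],[1,0,0,-0.02,0,0,0],[1,0,0,-0.04,0,0,0],[1,0,0,-0.04,0,0,0],[1,0,0,-0.04,0,0,0],[1,0,0,0,0,0,0],[1,-0.0022,-0.0245,0,0,0,0],[1,-0.0022,-0.0245,0,0,0,0],[1,-0.0022,-0.0245,0,0,0,0],[1,-0.0022,-0.0245,0,0,0,0],[1,-0.0022,-0.0245,0,0,0,0],[1,-0.0022,-0.0245,0,0,0,0],[1,0,0,0,0,0,0],[1,0,0,0,0,0,0],[1,0,0,0,0,0,0],[1,0,0,0,0,0,0]]])

```text
time_s: 25.2
tcp_pos: [0.4698, -0.2638, 0.2447]
orientation: [3.141, 0.0, -3.141]
ft_force: [-0.4, 1.0, 0.0]
finger_gap: 0.0941
finger_force: 0.0
```

Down to 0.066 m to grip.

carry_out(increments=[[[1,0,0,0.02,0,0,0],[1,0,0,0.035,0,0,0],[1,0,0,0.035,0,0,0],[1,0,0,0.035,0,0,0],[1,0,0,0.03,0,0,0],[1,0,0,0.015,0,0,0],[1,0,0,0.0085,0,0,0],[1,0,0,0,0,0,0],[1,0,0,0,0,0,0],[1,0,0,0,0,0,0],[0,0,0,0,0,0,0],[0,0,0,0,0,0,0],[0,0,0,0,0,0,0],[0,0,0,0,0,0,0],[0,0,0,0,0,0,0],[0,0,0,0,0,0,0],[0,0,0,0,0,0,0],[0,0,0,0,0,0,0],[0,0,0,0,0,0,0],[0,0,0,0,0,0,0]]], newtons=18)

```text
time_s: 27.2
tcp_pos: [0.4696, -0.2648, 0.0662]
orientation: [-3.142, -0.0, 3.141]
ft_force: [-0.1, -0.0, -1.2]
finger_gap: 0.0215
finger_force: 18.0
```

carry_out(increments=[[[0,0,0,-0.01,0,0,0],[0,0,0,-0.03,0,0,0],[0,0,0,-0.045,0,0,0],[0,0,0,-0.045,0,0,0],[0,0,0,-0.04,0,0,0],[0,-0.001,0.01,-0.02,0,0,0],[0,-0.005,0.02,0,0,0,0],[0,-0.0092,0.0355,0,0,0,0],[0,-0.0092,0.0355,0,0,0,0],[0,-0.0092,0.0355,0,0,0,0],[0,-0.0092,0.0355,0,0,0,0],[0,-0.0092,0.0355,0,0,0,0],[0,-0.0092,0.0355,0,0,0,0],[0,-0.0092,0.0355,0,0,0,0],[0,-0.0092,0.0355,0,0,0,0],[0,-0.0092,0.0355,0,0,0,0],[0,-0.0092,0.0355,0,0,0,0],[0,0,0,0,0,0,0],[0,0,0,0,0,0,0],[0,0,0,0,0,0,0]]])

```text
time_s: 29.2
tcp_pos: [0.5679, 0.1189, 0.2567]
orientation: [-3.141, 0.0, 3.139]
ft_force: [0.3, -0.2, -1.1]
finger_gap: 0.0218
finger_force: 18.0
```

carry_out(increments=[[[0,-0.0092,0.0355,0,0,0,0],[0,-0.0092,0.0355,0,0,0,0],[0,-0.0092,0.0355,0,0,0,0],[0,-0.008,0.0265,0,0,0,0],[0,-0.0043,0.0148,0,0,0,0],[0,0,0,0,0,0,0],[0,0,0,0,0,0,0],[0,0,0,0,0,0,0],[0,0,0,0,0,0,0],[0,0,0,0,0,0,0]]])

```text
time_s: 30.2
tcp_pos: [0.6081, 0.2671, 0.2566]
orientation: [3.141, 0.0, 3.14]
ft_force: [-0.5, -0.2, -0.8]
finger_gap: 0.0219
finger_force: 18.0
```

carry_out(increments=[[[0,0,0.0005,0.02,0,0,0],[0,0,0,0.035,0,0,0],[0,0,0,0.035,0,0,0],[0,0,0,0.03,0,0,0],[0,0,0,0.022,0,0,0],[0,0,0,0.015,0,0,0],[0,0,0,0.008,0,0,0],[0,0,0,0.003,0,0,0],[0,0,0,0.0015,0,0,0],[0,0,0,0.001,0,0,0],[0,0,0,0.0005,0,0,0],[0,0,0,0,0,0,0],[0,0,0,0,0,0,0],[0,0,0,0,0,0,0]]])

```text
time_s: 31.6
tcp_pos: [0.6082, 0.2684, 0.0855]
orientation: [3.141, 0.0, 3.141]
ft_force: [-0.1, -0.5, -1.0]
finger_gap: 0.0217
finger_force: 18.0
```

carry_out(increments=[[[0,0,0,0.0005,0,0,0],[0,0,0,0,0,0,0],[1,0,0,0,0,0,0],[1,0,0,0,0,0,0],[1,0,0,0,0,0,0],[1,0,0,0,0,0,0],[1,0,0,0,0,0,0],[1,0,0,0,0,0,0],[1,0,0,-0.02,0,0,0],[1,0,0,-0.04,0,0,0],[1,0,0,-0.04,0,0,0],[1,0,0,-0.04,0,0,0],[1,0,0,-0.02,0,0,0],[1,0.01,-0.03,0,0,0,0],[1,0.01,-0.03,0,0,0,0],[1,0.01,-0.03,0,0,0,0],[1,0.01,-0.03,0,0,0,0],[1,0,0,0,0,0,0],[1,0,0,0,0,0,0],[1,0,0,0,0,0,0]]])

```text
time_s: 33.6
tcp_pos: [0.5681, 0.1494, 0.2448]
orientation: [3.141, 0.0, -3.142]
ft_force: [-0.4, 1.0, -0.4]
finger_gap: 0.0939
finger_force: 0.0
```

```bash
python3 - <<'E'
from h import *
for n in("top","side"):
    d=grab(n);P=cloud(d);ok=d["range_z"]>0
    for f,x,y,h,r in(('fS',.4485,.08,.111,.03),('fM',.6075,.268,.1275,.03),('fL',.4565,-.118,.151,.03),('covS',.438,.2727,.042,.035),('covL',.438,.2727,.028,.06)):
        q=P[ok&(np.hypot(P[...,0]-x,P[...,1]-y)<r)&(abs(P[...,2]-h)<(.003 if f=='covL' else .006))]
        if len(q)>5: print(n,f,len(q),cv2.minEnclosingCircle(q[:,:2].astype(np.float32)),q[:,2].max())
    cv2.imwrite(f'pics/f_{n}.png',d["img"])
E
```

```text
top fS 101 ((0.4513343870639801, 0.08079221099615097), 0.010798855684697628) 0.11439713311710242
top fL 198 ((0.4579985439777374, -0.1188879907131195), 0.014290579594671726) 0.15485106832245576
top covS 62 ((0.43903762102127075, 0.26569390296936035), 0.02599397301673889) 0.04359467766210445
top covL 99 ((0.43771472573280334, 0.2689628005027771), 0.04119216278195381) 0.03098815502396224
side fS 101 ((0.44945716857910156, 0.07981693744659424), 0.01181227806955576) 0.1132549271314513
side fM 149 ((0.6076310873031616, 0.26714593172073364), 0.013267568312585354) 0.12982536102969655
side fL 116 ((0.4564664959907532, -0.11819825321435928), 0.015306581743061543) 0.15312946553775264
side covS 364 ((0.43781840801239014, 0.27285635471343994), 0.029142724350094795) 0.044463413162572074
side covL 532 ((0.4374006986618042, 0.2722824811935425), 0.04378560557961464) 0.03099990057619406
```

View pics/f_side.png

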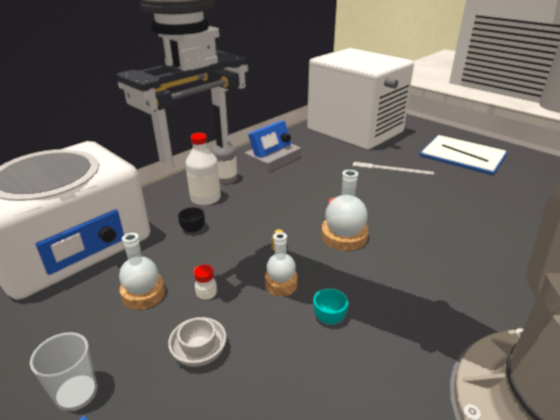

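All three flasks stand upright on their rings at (141,280), (281,270) and (346,220). The covers are nested at (197,337), and the gripper is clear of everything.

```bash
python3 -c "
from h import *
print(job.job_done())"
```

```text
the job is handed in; nothing more can be done
None
```

The job is handed in at about 34 s: by the last camera check each flask stands upright on the ring of its size and the small cover sits in the middle of the large one, all within about 2 mm; the hand-in call gave no verdict.

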